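# Tip a wipes carton over the lip into its bench holder

### The job

The carton of lab wipes has been left standing on its end in front of its steel bench holder. Slide it square up against the holder's low front lip, push high on its near face so that it tips over the lip onto its side with the wipes slot facing up, then push it in against the holder's sprung rear plate until its tail drops down behind the lip and it lies flat on the holder's floor. The card dents under a hard shove, so go gently, and leave the things beside it where they are.

Things in the scene. Friction and masses are not known exactly. Their poses are not given: they have to be found in the camera images.
- carton: closed carton of lab wipes, pale glossy card, standing on its end: 90 mm deep (x), 120 wide (y), 120 tall (z), 0.35 to 0.7 kg, too wide to grip. Origin: centre of the end it stands on. Its -x face, towards the robot at the start, has the long dark wipes slot. Finished, its x points straight down and its z along the holder's x. More than 20 N from the hand dents the card
- carton_mid (a point): centre of the carton, 60 mm along z from its origin. Lying flat in the holder it is 48 mm above the bench, 4 to 5 mm more while the tail still rides on the lip. Card on bench, steel or fingers has friction 0.28 to 0.42: pushed at mid height (60 mm) the standing carton slides until its foot meets the lip, then it tips over the lip
- holder: open steel tray screwed to the bench. x runs from front lip (robot's side) to rear wall; origin on the bench, midway across, under the centre of the seated carton. Floor 3 mm thick, 138 mm wide between side cheeks 64 mm high with flared tops. Front lip 12 mm high, 4 mm thick, inner face at x = -60 mm. Before the rear wall stands an upright sprung plate, 110 mm wide, its face at x = +57 at rest
- holder_lip (a point): middle of the top edge of the lip's outer face: 64 mm from the holder's origin along its -x, 12 mm above the bench. With its foot against it the standing carton's origin is 109 mm from the holder's origin. Tipped over, the carton lies sloping with its tail raised on the lip, sticking out 20 to 40 mm in front, so that the tail's lower edge is 6 to 11 mm behind its upper edge
- plate_face (a point): middle of the sprung plate's face, 35 mm above the bench. It yields up to 14 mm along the holder's x (3 N at first, 0.4 N more per mm), then stops hard. The tail clears the lip with the plate pushed in 3 to 4 mm. While the hand pushes, friction can hold the tail up: drag or press it down; if let go too early the spring pushes it back onto the lip. Seated, the plate holds it against the lip
- joystick: bystander: grey and aluminium joystick unit, about 75 by 80 mm and 132 mm tall, 220 to 280 mm to the +y side of the holder; origin at the centre of its underside
- bottle: bystander: white bottle, 60 mm across and 155 mm tall, on the -y side of the holder; origin at the centre of its underside
- dishes: bystander: stack of three clear culture dishes, 58 mm across and 40 mm tall, on the -y side; origin at the centre of its underside
There are look-alikes about, which are no part of the job. What is shaped like the carton but turquoise or yellow is not meant.

How it is judged:
By the outcome, as a careful person would: the job done as asked, in the order asked, and still so for the second after the job is handed in, with the robot touching nothing.
It also fails if it takes over 66 s, if anything falls off the work surface, if the arm or the gripper's body presses on something with over 40 N, if the wrist force passes 120 N, or if a joint passes its speed limit or range.

### The arm

A 7-joint arm with a two-finger parallel gripper is mounted at the origin on the work surface. World frame = base frame: x ahead of the robot, y to its left, z up, the work surface at z = 0. Lengths are in m, angles in rad, forces in N, time in s.
With the tool pointing down it reaches from about 0.4 to 0.85 m from the base axis. Payload 10.4 kg.
Tool frame: the origin (TCP) lies between the finger pads; the fingertips stand 22 mm ahead of it and the grasp point (between the pads) lies 3 mm ahead of it; z points along the fingers, y is the line along which they close (so a half turn about z gives the same grasp; the last joint's range is limited). The gripper opens to 85 mm and grips with 20 to 120 N. Pads are 22 mm wide; open, the fingers measure 114 mm over their backs; the gripper's body (76 mm by 85 mm) begins 54 mm behind the grasp point. The pads swing forward as they close: fully open they stand 13 mm farther back than shut.
Start: joints at [-1.317, 0.332, -0.065, 1.46, 0.022, 1.35, -0.088], TCP at [0.171, 0.601, 0.253] pointing down, gripper open.
Joint ranges: [-2.6, 2.6], [-0.5, 2.12], [-1.47, 1.34], [0.16, 2.42], [-1.27, 4.41], [0.06, 2.06], [-2.6, 2.6]. Speed limits (rad/s): [2.22, 2.22, 2.79, 2.79, 3.14, 3.14, 3.14].

### API

Orientations are given as a unit quaternion [x, y, z, w].
In Python, from workcell import manip, camera, ticket, boxes_of, outline_of gives the robot as it stands.
- The arm moves only by the tool carry_out, never from a script. Its argument "deltas" is a list of rows, each a list of 5 numbers: the shift along the tool's x, y, z as a fraction of full scale, then the turn about the tool's z as a fraction of full scale, then the opening, from -1 (shut) to 1 (fully open), so that 0 is half open. In form: [[tx, ty, tz, spin, gripper], ...]. A call has 1 to 20 rows; each row is the pose to reach, as a shift and turn from the pose commanded when the call began, along the tool's axes at that moment; what a row does not reach only later rows make up. Full scale, the value 1, is 150 mm for a shift and 30 degrees for a turn. A row lasts 1/8 s, in which the tool goes at most 62.5 mm and 10.7 degrees, less where a joint would pass 70% of its speed; a pose out of reach is approached as far as the arm can. A call with a number of a shift or a turn outside -1 to 1 is refused whole. A call with a gripper value outside its range is refused whole. The fingers move at their own pace and stop on an object; "force" is the grip in N (left out, the last holds). Time passes only in rows, so rows that repeat a pose let the fingers close. It gives the time, the measured TCP pose, the force, the opening and the grip force at its end, in the units of the state.
- manip.get_obs(): the state, without advancing time (a new reading comes with each control period).
- camera(name): name is "scene" or "side" or "wrist"; returns a dict with "img" (420x560x3 uint8, red, green, blue), "depth" (420x560 float32, m along the optical axis (not along the pixel's ray), 0 where there is no reading), "vertical_fov" (degrees; the focal length in pixels is half the picture's height over the tangent of half this angle, whatever the lens; pixels are square), "cx", "cy" (the principal point, pixels), "k1" (the pictures are not rectified: a ray, as slopes to the right and down, at radius r is drawn at 1 + k1 r^2 times it, then the intrinsics apply), "R" (3x3) and "t" (3): a world point X has camera coordinates R X + t. Camera axes: x right, y down, z forward; pixel columns grow to the right and rows downward; lengths in m; the calibration is good to about 2 mm. A picture is of the moment at which its call begins.
- ticket.hand_in(): hands the job in; it is judged then, once.
Trained networks look in a picture, given as the dict that the camera call returned (one of the last four; its "shot" number tells which), for a name from the list of things; names that differ only in an ending like _2 or _b are one class to them, and where a whole thing is asked for, a point or a joint stands for the part that bears it (a point fixed in the world has none). Each returns a list of dicts, best first, with "conf" (0 to 1); they miss things now and then, are a little off and sometimes report something else, mostly with a low value. They report only what shows in the picture. A call takes as long as a camera call. They do not tell look-alikes from the thing itself.
- boxes_of(query, picture): "position" ([x, y, z] in m, in world coordinates, good to about 4 mm: the middle of the surface that is visible of it).
- outline_of(query, picture): "region" (420x560 bool, what is visible of it).
The state is a dict: "clock": time; "joint_pos": joint angles; "joint_velocities": joint speeds; "tau": joint torques, N m; "position": TCP position; "ee_rot": TCP orientation; "ft_force": force on the tool from outside, world axes, zero at the start; "torque": the same for the moment, N m; "grip_width": opening from 0.0 (shut) to 1.0 (fully open); "grasp_force": force on a finger pad.
Only numpy, scipy, OpenCV 4.12 (cv2) and the standard library are available. Lean on these libraries where they do the work, as an engineer would, in place of code of your own. Each camera call takes 0.05 s, during which the arm holds its last target. There are 200 camera calls.

## Working session

There is one attempt and no reset: what is moved stays moved. The work goes in short steps, Python scripts to look and compute and a tool call to move; the robot and the scene stay as the last step left them, time stands still between calls to the robot, and variables do not carry over. Pictures are saved under pics/ and viewed, at most 10 in all, crops included, and the job is handed in when it is done.

Besides the shell and the picture viewer there is one more tool, called after "Request:" by a JSON object that holds its "fn" and its "kwargs", one argument or row to a line. carry_out: Moves the arm, as the interface text tells. Its arguments: {"type":"object","properties":{"deltas":{"type":"array","items":{"type":"array","items":{"type":"number"}}},"force":{"type":"number"}},"required":["deltas"]}

```bash
mkdir -p pics
cat > h.py <<'E'
import numpy as np, cv2
from workcell import manip, camera, ticket, boxes_of, outline_of
from scipy.spatial.transform import Rotation as Ro
def save(c,n): cv2.imwrite('pics/'+n, c['img'][:,:,::-1])
def pts(c):
    h,w=c['depth'].shape; f=h/2/np.tan(np.radians(c['vertical_fov'])/2)
    K=np.array([[f,0,c['cx']],[0,f,c['cy']],[0,0,1]],float)
    v,u=np.mgrid[0:h,0:w]
    p=np.stack([u,v],-1).reshape(-1,1,2).astype(float)
    r=cv2.undistortPoints(p,K,np.array([c['k1'],0,0,0.])).reshape(h,w,2)
    d=c['depth'][...,None]
    X=np.concatenate([r*d,d],-1)
    W=(X-np.array(c['t']))@np.array(c['R'])
    W[c['depth']<=0]=np.nan
    return W
E
python3 - <<'E'
from h import *
o=manip.get_obs();print(o['clock'],o['position'],o['ee_rot'],o['ft_force'])
ims=[]
for n in ['scene','side']:
    c=camera(n);ims.append(c['img']);print(n,np.round(-np.array(c['R']).T@c['t'],3))
    for q in ['carton','holder','joystick','bottle','dishes']:
        print(q,[(np.round(b['position'],3).tolist(),round(b['conf'],2)) for b in boxes_of(q,c)][:4])
    save(c,n+'0.png')
E
```

```text
0.0 [0.17069815 0.60087547 0.25250812] [ 1.37952344e-01  9.90438614e-01 -7.05099631e-04 -7.91920078e-05] [ 0.76979242 -0.70604228 -0.47397043]
scene [ 1.351 -0.409  0.995]
carton [([0.735, -0.27, 0.118], 0.91), ([0.567, 0.01, 0.11], 0.87), ([0.549, 0.196, 0.113], 0.78), ([0.38, 0.074, 0.096], 0.58)]
holder [([0.694, -0.048, 0.014], 0.88), ([0.736, -0.063, 0.051], 0.33), ([0.408, -0.202, 0.038], 0.16)]
joystick [([0.733, 0.218, 0.088], 0.77)]
bottle [([0.564, -0.232, 0.091], 0.84)]
dishes [([0.41, -0.203, 0.038], 0.55)]
side [-0.022 -0.785  0.905]
carton [([0.696, -0.279, 0.103], 0.9), ([0.523, -0.017, 0.111], 0.88), ([0.327, 0.032, 0.106], 0.71), ([0.494, 0.183, 0.095], 0.55)]
holder [([0.696, -0.033, 0.022], 0.86), ([0.705, 0.217, 0.074], 0.57)]
joystick [([0.705, 0.214, 0.076], 0.8)]
bottle []
dishes [([0.406, -0.206, 0.04], 0.68)]
```

View pics/scene0.png

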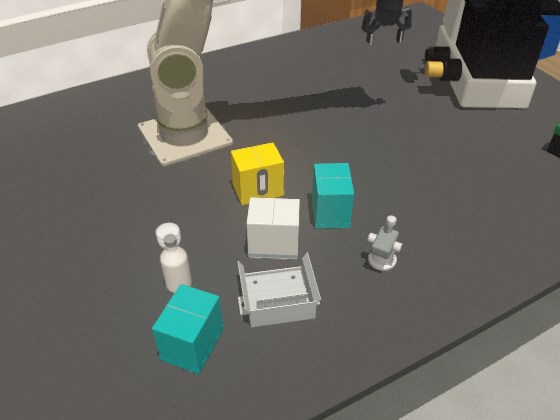

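View pics/side0.png

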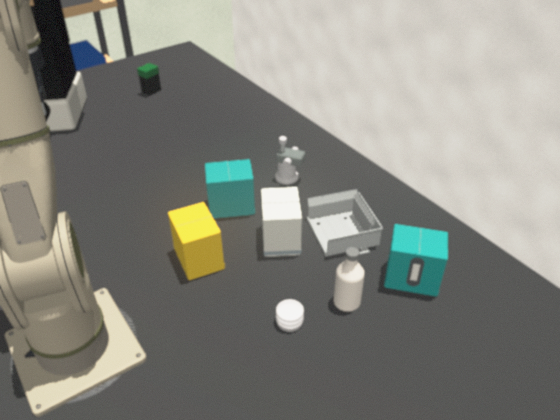

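Four carton shapes in the scene view: white (273,228), yellow (258,173), turquoise (333,195) and turquoise (190,328). The white one, also at side (281,220), fits: it is pale and stands in front of the holder at scene (278,292). Next I'll crop it and measure.

```bash
cat > m.py <<'E'
from h import *
def rect(P,lab):
    P=P[:,:2].astype(np.float32)
    r=cv2.minAreaRect(P*1000); print(lab,len(P),'c',np.round(np.array(r[0]),1),'size',np.round(r[1],1),'ang',round(r[2],2)); return r
E
python3 - <<'E'
from m import *
for n,(u,v) in dict(scene=(273,228),side=(281,220)).items():
    c=camera(n);W=pts(c)
    if n=='side':
        cr=c['img'][150:300,220:400]; cv2.imwrite('pics/crop1.png',cv2.resize(cr[:,:,::-1],None,fx=4,fy=4,interpolation=cv2.INTER_CUBIC))
    for q in ['carton','holder','bottle','joystick','dishes']:
        for b in outline_of(q,c)[:4]:
            m=b['region']; P=W[m]; P=P[~np.isnan(P[:,0])]
            print(n,q,round(b['conf'],2),'pix',np.round(np.argwhere(m).mean(0)[::-1]),'zmax',np.round(np.percentile(P[:,2],[2,50,98]),3),'rgb',c['img'][m].mean(0).round())
            if q=='carton':
                T=P[abs(P[:,2]-.12)<.005]
                if len(T)>20: rect(T,' top')
            elif q=='holder':
                rect(P,' all'); F=P[(P[:,2]<.008)]
                if len(F)>10: rect(F,' floor')
                T=P[(P[:,2]>.055)]
                if len(T)>10: rect(T,' hi')
            else: rect(P,' all')
E
```

```text
scene carton 0.97 pix [273. 227.] zmax [0.007 0.108 0.124] rgb [202. 199. 188.]
 top 1415 c [541.8  22.5] size [119.9  96.6] ang 58.22
scene carton 0.73 pix [332. 195.] zmax [0.007 0.109 0.124] rgb [ 50. 158. 149.]
 top 1159 c [508.8 209.6] size [ 90.  126.2] ang 62.74
scene carton 0.67 pix [257. 172.] zmax [0.002 0.096 0.124] rgb [198. 175.  46.]
 top 1040 c [398.6  71.7] size [121.2 221.3] ang 80.37
scene carton 0.67 pix [188. 328.] zmax [0.011 0.117 0.123] rgb [ 38. 159. 150.]
 top 2284 c [ 714.1 -264.3] size [ 90.6 123. ] ang 41.37
scene holder 0.67 pix [279. 294.] zmax [0.    0.014 0.066] rgb [174. 173. 166.]
 all 4216 c [666.  -34.3] size [189.9 196.3] ang 71.08
 floor 1834 c [666.2 -34.2] size [190.5 195.4] ang 71.46
 hi 719 c [690.3 -45.3] size [164.1 141.7] ang 71.47
scene bottle 0.69 pix [174. 264.] zmax [0.01  0.092 0.156] rgb [191. 184. 173.]
 all 1182 c [ 533.8 -228. ] size [ 60.3 226.6] ang 75.06
scene joystick 0.97 pix [384. 246.] zmax [0.003 0.085 0.133] rgb [155. 154. 149.]
 all 1149 c [674.4 254.3] size [ 74.7 194.6] ang 51.14
scene dishes 0.54 pix [167. 233.] zmax 
[... 582 characters left out ...]
ll 3672 c [687.2 -77.8] size [393.9 180.3] ang 68.31
 floor 1327 c [710.   -6.2] size [259. 175.] ang 59.02
 hi 572 c [ 660.7 -109.5] size [317.3 149.1] ang 67.31
side bottle 0.6 pix [349. 282.] zmax [0.009 0.085 0.156] rgb [184. 178. 167.]
 all 1344 c [ 537.4 -238. ] size [45.6 56.4] ang 69.31
side joystick 0.67 pix [288. 162.] zmax [0.002 0.073 0.129] rgb [147. 148. 143.]
 all 881 c [752.  278.2] size [217.   82.8] ang 54.67
side joystick 0.27 pix [289. 315.] zmax [0.001 0.038 0.042] rgb [221. 219. 216.]
 all 774 c [ 416.5 -188.5] size [92.7 57.6] ang 51.23
side dishes 0.6 pix [289. 315.] zmax [-0.001  0.038  0.042] rgb [218. 216. 213.]
 all 793 c [ 410.6 -186.7] size [93.2 57.4] ang 71.81
```

View pics/crop1.png

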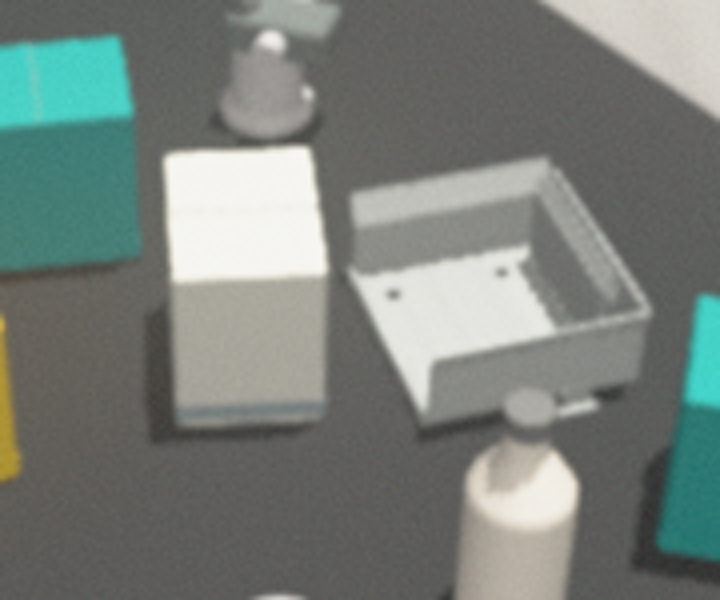

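The crop shows the white carton at crop (245,285) and the open holder at crop (500,300), lip side towards the carton. Now I'll fit the holder's yaw and position.

Run:
```python
from m import *
Q=[];Cn=[]
for n in ['scene','side']:
    c=camera(n);W=pts(c).reshape(-1,3);W=W[~np.isnan(W[:,0])]
    m=(np.hypot(W[:,0]-.69,W[:,1]+.045)<.115)&(W[:,2]>.009)&(W[:,2]<.08)
    Q.append(W[m]); print(n,m.sum())
    m=(np.hypot(W[:,0]-.5415,W[:,1]-.0228)<.085)&(W[:,2]>.03)&(W[:,2]<.13); Cn.append(W[m])
def sharp(P,a):
    s=0
    for k in(0,1):
        d=np.radians(a)+k*np.pi/2
        h,_=np.histogram(P[:,0]*np.cos(d)+P[:,1]*np.sin(d),np.arange(-1,1,.003)); s+=(h.astype(float)**2).sum()
    return s
A=np.arange(-45,5,.5)
for lab,S in(('hold',Q),('cart',Cn)):
    for P in S+[np.vstack(S)]:
        s=np.array([sharp(P,a) for a in A]);i=s.argsort()[::-1][:4];print(lab,A[i],s[i]/s.max())
P=np.vstack(Q);a=np.radians(A[np.argmax([sharp(P,x) for x in A])])
ex=np.array([np.cos(a),np.sin(a)]);ey=np.array([-ex[1],ex[0]])
for i,P in enumerate(Q):
    for z0,z1 in((.009,.016),(.016,.05),(.05,.075)):
        B=P[(P[:,2]>z0)&(P[:,2]<z1)]
        for nm,e in(('x',ex),('y',ey)):
            h,b=np.histogram(B[:,:2]@e,np.arange(-1,1,.004)); print(i,z0,nm,[(round(float(b[j]+.002),3),int(h[j])) for j in np.where(h>6)[0]])
```

```text
scene 2356
side 2303
hold [-19.  -18.  -20.  -19.5] [1.         0.90720697 0.88023318 0.8768366 ]
hold [-19.  -18.5 -18.  -17.5] [1.         0.99883558 0.98295574 0.97448456]
hold [-19.  -18.  -19.5 -18.5] [1.         0.95852622 0.9556294  0.95135455]
cart [-32.  -31.5 -32.5 -31. ] [1.         0.99473696 0.99254197 0.97542915]
cart [-31.5 -30.5 -32.5 -31. ] [1.         0.98092732 0.97826596 0.97798248]
cart [-31.5 -32.5 -32.  -31. ] [1.         0.99330076 0.99129849 0.98025057]
0 0.009 x [(0.59, 15), (0.594, 85), (0.598, 15), (0.734, 90), (0.738, 31)]
0 0.009 y [(0.122, 7), (0.126, 7), (0.13, 8), (0.134, 12), (0.138, 7), (0.146, 10), (0.15, 9), (0.17, 7), (0.174, 8), (0.182, 7), (0.186, 7), (0.194, 7), (0.198, 8), (0.202, 9), (0.21, 10), (0.214, 7), (0.218, 7), (0.23, 7), (0.234, 8), (0.246, 8), (0.25, 31)]
0 0.016 x [(0.598, 12), (0.602, 7), (0.61, 9), (0.614, 7), (0.622, 10), (0.626, 7), (0.63, 8), (0.634, 9), (0.638, 9), (0.646, 9), (0.654, 8), (0.658, 11), (0.666, 12), (0.67, 7), (0.678, 9), (0.682, 10), (0.686, 7), (0.69, 10), (0.698, 10), (0.706, 7), (0.71, 10), (0.714, 161), (
[... 2842 characters left out ...]
4, 14), (0.658, 12), (0.662, 13), (0.666, 12), (0.67, 16), (0.674, 12), (0.678, 10), (0.682, 14), (0.686, 15), (0.69, 15), (0.694, 8), (0.698, 14), (0.702, 15), (0.706, 10), (0.71, 60), (0.714, 137), (0.718, 68), (0.722, 14), (0.726, 9), (0.73, 49), (0.734, 72)]
1 0.05 y [(0.102, 60), (0.106, 64), (0.11, 8), (0.126, 10), (0.13, 18), (0.134, 7), (0.138, 16), (0.146, 17), (0.15, 10), (0.154, 13), (0.158, 9), (0.162, 13), (0.166, 12), (0.17, 8), (0.174, 14), (0.178, 12), (0.182, 9), (0.186, 11), (0.19, 10), (0.194, 10), (0.198, 12), (0.202, 13), (0.206, 11), (0.21, 12), (0.214, 9), (0.218, 9), (0.222, 16), (0.226, 8), (0.23, 10), (0.234, 10), (0.254, 62), (0.258, 117), (0.262, 98), (0.266, 20)]
```

Request:
{"fn": "carry_out", "kwargs": {
  "deltas": [
    [-0.9, -0.53, 0, 0.107, -1],
    [-0.9, -0.53, 0, 0.107, -1],
    [-0.9, -0.53, 0, 0.107, -1],
    [-0.9, -0.53, 0, 0.107, -1]
  ]
}}

```text
clock: 1.8
position: [0.2815, 0.4859, 0.2538]
ee_rot: [0.168, 0.986, 0.0, 0.001]
ft_force: [-0.4, 0.9, -0.5]
grip_width: 0.147
grasp_force: 0.0
```

Request:
{"fn": "carry_out", "kwargs": {
  "deltas": [
    [-0.9, -0.53, 0, 0, -1],
    [-0.9, -0.53, 0, 0, -1],
    [-0.9, -0.53, 0, 0, -1],
    [-0.9, -0.53, 0, 0, -1]
  ]
}}

```text
clock: 2.3
position: [0.3818, 0.3675, 0.2536]
ee_rot: [0.167, 0.986, 0.0, 0.0]
ft_force: [-0.4, 1.2, 0.8]
grip_width: -0.005
grasp_force: 0.0
```

Request:
{"fn": "carry_out", "kwargs": {
  "deltas": [
    [-0.9, -0.53, 0, 0, -1],
    [-0.9, -0.53, 0, 0, -1],
    [-0.9, -0.53, 0, 0, -1],
    [-0.9, -0.53, 0, 0, -1]
  ]
}}

```text
clock: 2.8
position: [0.4829, 0.249, 0.2532]
ee_rot: [0.167, 0.986, -0.0, 0.0]
ft_force: [-0.3, 0.4, 0.1]
grip_width: -0.001
grasp_force: 0.0
```

```bash
cat >> m.py <<'E'
HA=np.radians(-19); EX=np.array([np.cos(HA),np.sin(HA)]); EY=np.array([-EX[1],EX[0]]); HO=np.array([.6795,-.0415])
def hf(p): p=np.atleast_2d(p)[:,:2]-HO; return np.c_[p@EX,p@EY]*1000
def tcp():
    o=manip.get_obs(); R=Ro.from_quat(o['ee_rot']).as_matrix()
    print('t',round(o['clock'],2),'tcp_h',np.round(hf(o['position'])[0],1),'z',round(o['position'][2]*1000,1),'tooly_deg',round(np.degrees(np.arctan2(R[1,1],R[0,1])),2),'tz',np.round(R[:,2],3),'F',np.round(o['ft_force'],1),'w',round(o['grip_width'],2))
def tops(n='scene'):
    c=camera(n);W=pts(c)
    for b in outline_of('carton',c)[:5]:
        m=cv2.erode(b['region'].astype(np.uint8),np.ones((2,2)))>0
        P=W[m];P=P[~np.isnan(P[:,0])];T=P[abs(P[:,2]-.12)<.006]
        if len(T)<100: print('few',len(T));continue
        r=cv2.minAreaRect(hf(T).astype(np.float32)); print(n,'rgb',c['img'][m].mean(0).round(),'c',np.round(r[0],1),np.round(r[1],1),'ang',round(r[2],2))
    return c
E
python3 -c "
from m import *
tcp();tops();tops('side')"
```

```text
t 2.8 tcp_h [-280.4  210.6] z 253.2 tooly_deg 70.81 tz [ 0. -0. -1.] F [-0.3  0.4  0.1] w -0.0
scene rgb [ 49. 158. 150.] c [-242.2  181.9] [ 90.2 127.9] ang 82.21
scene rgb [203. 199. 189.] c [-148.6   16.6] [117.   92.5] ang 77.26
scene rgb [ 37. 158. 150.] c [ 107.3 -198.9] [ 88.4 118.9] ang 59.6
scene rgb [201. 178.  44.] c [-304.5   12.6] [208.1 121. ] ang 6.69
side rgb [205. 186.  66.] c [-363.2    3.9] [ 90.4 119.6] ang 9.49
side rgb [ 72. 156. 146.] c [-244.   178.3] [ 92.2 116.8] ang 82.37
side rgb [202. 201. 194.] c [-152.5   13.5] [119.8  89.5] ang 77.05
side rgb [ 61. 157. 149.] c [ 102.8 -201. ] [ 92.  119.4] ang 59.99
```

Request:
{"fn": "carry_out", "kwargs": {
  "deltas": [
    [-0.86, -0.537, 0.2, 0, -1],
    [-0.86, -0.537, 0.2, 0, -1],
    [-0.86, -0.537, 0.2, 0, -1],
    [-0.86, -0.537, 0.2, 0, -1]
  ]
}}

```text
clock: 3.5
position: [0.5781, 0.1301, 0.2225]
ee_rot: [0.167, 0.986, -0.001, -0.0]
ft_force: [-1.2, 0.2, -0.5]
grip_width: -0.001
grasp_force: 0.0
```

Request:
{"fn": "carry_out", "kwargs": {
  "deltas": [
    [0, 0, 0.94, 0, -1],
    [0, 0, 0.94, 0, -1],
    [0, 0, 0.94, 0, -1],
    [0, 0, 0.94, 0, -1],
    [0, -0.15, 0.94, 0, -1],
    [0, -0.2, 0.94, 0, -1],
    [0, -0.23, 0.94, 0, -1],
    [0, -0.26, 0.94, 0, -1],
    [0, -0.285, 0.94, 0, -1],
    [0, -0.31, 0.94, 0, -1],
    [0, -0.335, 0.94, 0, -1]
  ]
}}

```text
clock: 4.88
position: [0.5626, 0.0846, 0.0843]
ee_rot: [0.165, 0.986, 0.001, 0.002]
ft_force: [0.4, 5.6, 7.0]
grip_width: -0.004
grasp_force: 0.0
```

```bash
python3 -c "
from m import *
tcp();tops();tops('side')"
```

```text
t 4.88 tcp_h [-151.6   81.1] z 84.3 tooly_deg 70.96 tz [ 0.003  0.002 -1.   ] F [0.4 5.6 7. ] w -0.0
scene rgb [ 43. 163. 155.] c [-239.2  185.4] [ 81.2 119.4] ang 80.99
scene rgb [ 38. 160. 151.] c [ 107.9 -198.9] [ 89.7 119.5] ang 58.82
scene rgb [169. 148.  42.] c [-359.1    5.5] [ 93.8 119.9] ang 8.24
scene rgb [202. 199. 188.] c [-144.2  -21. ] [116.7  89.9] ang 82.63
side rgb [ 63. 157. 149.] c [-244.7  179.8] [ 91.3 118.9] ang 81.22
side rgb [198. 198. 191.] c [-148.6  -24.9] [122.5  89. ] ang 83.73
side rgb [179. 155.  55.] c [-363.9    4.1] [ 88.5 119.9] ang 8.62
side rgb [ 62. 158. 151.] c [ 103.4 -200.9] [ 92.2 119.6] ang 58.94
```

```bash
python3 -c "
from m import *
tcp();c=camera('side');d=camera('scene');tcp()
a=cv2.resize(c['img'][100:300,180:400],None,fx=1.8,fy=1.8);b=cv2.resize(d['img'][120:320,180:400],None,fx=1.8,fy=1.8)
cv2.imwrite('pics/p2.png',np.hstack([a,b])[:,:,::-1])"
```

```text
t 5.08 tcp_h [-151.5   80.6] z 83.8 tooly_deg 70.93 tz [ 0.003  0.001 -1.   ] F [2.5 2.9 5.5] w -0.0
t 5.17 tcp_h [-151.5   80.6] z 83.7 tooly_deg 70.94 tz [ 0.003  0.001 -1.   ] F [3.4 2.6 5.8] w -0.0
```

View pics/p2.png

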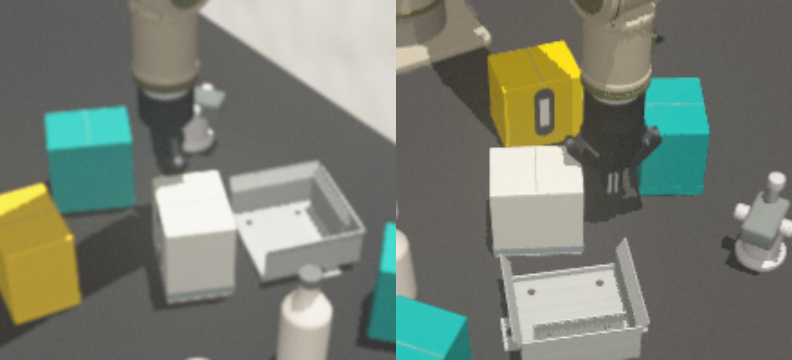

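The scene crop shows the shut gripper's elbows sticking out, with one at (575,148). The elbow met the carton's top edge and overshot the lateral shift; nothing else moved. I'll lift and push back from the -y side, with the tool turned 90° so the elbows stay clear.

Request:
{"fn": "carry_out", "kwargs": {
  "deltas": [
    [0, 0, -0.5, 0, -1],
    [0, 0, -0.9, 0, -1],
    [0, 0, -0.95, 0, -1],
    [0, -0.5, -0.95, 0, -1],
    [0, -0.9, -0.95, 0, -1],
    [0, -0.9, -0.95, 0, -1]
  ]
}}

```text
clock: 5.92
position: [0.5153, -0.0489, 0.2244]
ee_rot: [0.169, 0.986, -0.0, -0.001]
ft_force: [0.5, 0.7, -0.4]
grip_width: 0.004
grasp_force: 0.0
```

```bash
python3 -c "
from m import *
tcp();print(np.round(manip.get_obs()['joint_pos'],2));tops();c=tops('side')
for q in ['bottle','dishes']:
  for b in boxes_of(q,c)[:2]: print(q,b['conf'],hf(b['position']))"
```

```text
t 5.92 tcp_h [-152.8  -60.5] z 224.4 tooly_deg 70.52 tz [-0.001 -0.001 -1.   ] F [ 0.5  0.7 -0.4] w 0.0
[-0.43  0.11  0.47  1.8  -0.05  1.24  1.29]
scene rgb [199. 196. 185.] c [-144.3  -21.1] [116.4  92.6] ang 84.29
scene rgb [ 38. 160. 151.] c [ 107.8 -198. ] [ 88.4 119. ] ang 58.77
scene rgb [ 44. 159. 151.] c [-241.3  181.9] [ 90.2 125.3] ang 81.72
side rgb [ 63. 161. 154.] c [ 102.8 -202. ] [ 89.3 118.5] ang 59.18
side rgb [ 71. 160. 151.] c [-243.3  179.9] [ 92.3 117.4] ang 82.02
side rgb [207. 189.  68.] c [-362.8    3.4] [ 90.1 121.4] ang 9.18
bottle 0.9 [[ -69.98987013 -239.95982597]]
dishes 0.65 [[-205.82298493 -245.69523576]]
```

Request:
{"fn": "carry_out", "kwargs": {
  "deltas": [
    [-0.045, -0.43, 0, -0.34, -1],
    [-0.045, -0.43, 0, -0.68, -1],
    [-0.045, -0.43, 0, -1, -1],
    [-0.045, -0.43, 0, -1, -1]
  ]
}}

```text
clock: 6.72
position: [0.5029, -0.1062, 0.2245]
ee_rot: [-0.095, 0.995, 0.0, -0.0]
ft_force: [-0.1, -0.6, 0.1]
grip_width: -0.001
grasp_force: 0.0
```

Request:
{"fn": "carry_out", "kwargs": {
  "deltas": [
    [0, 0, 0, -0.34, -1],
    [0, 0, 0, -0.68, -1],
    [0, 0, 0, -1, -1],
    [0, 0, 0, -1, -1]
  ]
}}

```text
clock: 7.22
position: [0.5028, -0.1064, 0.2246]
ee_rot: [-0.348, 0.937, 0.0, -0.0]
ft_force: [-0.4, 0.8, -0.1]
grip_width: 0.001
grasp_force: 0.0
```

Request:
{"fn": "carry_out", "kwargs": {
  "deltas": [
    [0, 0, 0, -0.34, -1],
    [0, 0, 0, -0.68, -1],
    [0, 0, 0, -1, -1],
    [0, 0, 0, -1, -1]
  ]
}}

```text
clock: 7.72
position: [0.4965, -0.1078, 0.2]
ee_rot: [-0.468, 0.883, 0.003, -0.036]
ft_force: [0.4, -0.6, -0.8]
grip_width: -0.003
grasp_force: 0.0
```

```bash
python3 -c "
from m import *
tcp();print(np.round(manip.get_obs()['joint_pos'],2))"
```

```text
t 7.72 tcp_h [-151.4 -122.2] z 200.0 tooly_deg 145.81 tz [-0.067 -0.029 -0.997] F [ 0.4 -0.6 -0.8] w -0.0
[ 0.48  0.18 -0.42  1.77  0.11  1.27  2.57]
```

Request:
{"fn": "carry_out", "kwargs": {
  "deltas": [
    [0, 0, 0, 0.34, -1],
    [0, 0, 0, 0.68, -1],
    [0, 0, 0, 1, -1]
  ]
}}

```text
clock: 8.1
position: [0.4965, -0.1082, 0.2]
ee_rot: [-0.22, 0.975, -0.007, -0.036]
ft_force: [0.3, 0.6, -0.2]
grip_width: 0.002
grasp_force: 0.0
```

Request:
{"fn": "carry_out", "kwargs": {
  "deltas": [
    [0, 0, 0, 0.34, -1],
    [0, 0, 0, 0.68, -1],
    [0, 0, 0, 1, -1]
  ]
}}

```text
clock: 8.48
position: [0.4966, -0.1079, 0.2001]
ee_rot: [0.04, 0.999, -0.016, -0.033]
ft_force: [-0.4, -0.2, 0.2]
grip_width: 0.002
grasp_force: 0.0
```

Request:
{"fn": "carry_out", "kwargs": {
  "deltas": [
    [0, 0, 0, 0.34, -1],
    [0, 0, 0, 0.68, -1],
    [0, 0, 0, 1, -1]
  ]
}}

```text
clock: 8.85
position: [0.4966, -0.1079, 0.2001]
ee_rot: [0.297, 0.954, -0.024, -0.027]
ft_force: [0.9, 1.0, -0.5]
grip_width: 0.001
grasp_force: 0.0
```

Request:
{"fn": "carry_out", "kwargs": {
  "deltas": [
    [0, 0, 0, 0.34, -1],
    [0, 0, 0, 0.68, -1],
    [0, 0, 0, 1, -1]
  ]
}}

```text
clock: 9.22
position: [0.4966, -0.1079, 0.2001]
ee_rot: [0.534, 0.845, -0.03, -0.02]
ft_force: [-0.5, 0.3, 0.4]
grip_width: -0.002
grasp_force: 0.0
```

Request:
{"fn": "carry_out", "kwargs": {
  "deltas": [
    [0, 0, 0, 0.34, -1],
    [0, 0, 0, 0.68, -1],
    [0, 0, 0, 1, -1]
  ]
}}

```text
clock: 9.6
position: [0.4966, -0.1079, 0.2001]
ee_rot: [0.734, 0.678, -0.034, -0.012]
ft_force: [-0.1, -0.2, -1.1]
grip_width: 0.004
grasp_force: 0.0
```

Request:
{"fn": "carry_out", "kwargs": {
  "deltas": [
    [0, 0, 0, 0.34, -1],
    [0, 0, 0, 0.68, -1],
    [0, 0, 0, 1, -1],
    [0, 0, 0, 1, -1]
  ]
}}

```text
clock: 10.1
position: [0.4966, -0.1079, 0.2001]
ee_rot: [0.883, 0.469, -0.036, -0.003]
ft_force: [-0.5, -0.5, 0.3]
grip_width: -0.001
grasp_force: 0.0
```

```bash
python3 -c "
from m import *
tcp();print(np.round(manip.get_obs()['joint_pos'],2))"
```

```text
t 10.1 tcp_h [-151.3 -122.4] z 200.1 tooly_deg -34.11 tz [-0.066 -0.029 -0.997] F [-0.5 -0.5  0.3] w -0.0
[ 0.25  0.16 -0.16  1.78  0.06  1.26 -0.53]
```

Request:
{"fn": "carry_out", "kwargs": {
  "deltas": [
    [0, 0, 0, -0.35, -1],
    [0, 0, 0, -0.5, -1],
    [0, 0, 0, -0.5, -1]
  ]
}}

```text
clock: 10.48
position: [0.4965, -0.1082, 0.2002]
ee_rot: [0.813, 0.582, -0.035, -0.008]
ft_force: [0.6, 0.6, -0.2]
grip_width: -0.002
grasp_force: 0.0
```

```bash
cat >> m.py <<'E'
def to(*targets):
    "targets: holder-frame TCP x,y,z mm -> tool shifts in full-scale units from present pose"
    tcp(); o=manip.get_obs(); R=Ro.from_quat(o['ee_rot']).as_matrix(); h=hf(o['position'])[0]; z=o['position'][2]*1000
    for T in targets:
        d=np.array([*((T[0]-h[0])*EX+(T[1]-h[1])*EY),T[2]-z]); print(T,np.round(R.T@d/150,3).tolist())
E
python3 -c "
from m import *
to((-146,-125,82),(-146,-100,82),(-146,-76,82))"
```

```text
t 10.47 tcp_h [-151.3 -122.6] z 200.2 tooly_deg -18.9 tz [-0.066 -0.029 -0.997] F [ 0.6  0.6 -0.2] w -0.0
(-146, -125, 82) [0.023, 0.077, 0.784]
(-146, -100, 82) [0.189, 0.078, 0.776]
(-146, -76, 82) [0.349, 0.078, 0.768]
```

Request:
{"fn": "carry_out", "kwargs": {
  "deltas": [
    [0.023, 0.077, 0.4, 0, -1],
    [0.023, 0.077, 0.78, 0, -1],
    [0.023, 0.077, 0.78, 0, -1],
    [0.1, 0.077, 0.78, 0, -1],
    [0.17, 0.078, 0.776, 0, -1],
    [0.2, 0.078, 0.775, 0, -1],
    [0.23, 0.078, 0.774, 0, -1],
    [0.26, 0.078, 0.773, 0, -1],
    [0.29, 0.078, 0.771, 0, -1],
    [0.32, 0.078, 0.77, 0, -1],
    [0.349, 0.078, 0.768, 0, -1],
    [0.349, 0.078, 0.768, 0, -1]
  ]
}}

```text
clock: 11.98
position: [0.5169, -0.0654, 0.0822]
ee_rot: [0.813, 0.582, -0.035, -0.008]
ft_force: [0.2, -1.8, 2.7]
grip_width: 0.0
grasp_force: 0.0
```

```bash
python3 -c "
from m import *
tcp();tops();tops('side')"
```

```text
t 11.97 tcp_h [-146.   -75.5] z 82.2 tooly_deg -18.87 tz [-0.066 -0.029 -0.997] F [ 0.2 -1.8  2.7] w 0.0
scene rgb [194. 173.  52.] c [-360.5   29.3] [87.9 71.5] ang 8.29
scene rgb [197. 194. 184.] c [-146.1    0.6] [112.8  89.5] ang 89.35
scene rgb [ 37. 159. 150.] c [ 107.2 -198.9] [ 88.6 118.7] ang 60.22
scene rgb [ 46. 159. 151.] c [-241.5  181.1] [ 89.3 126.9] ang 81.87
side rgb [ 62. 160. 153.] c [ 102.6 -200.7] [ 91.7 118.8] ang 59.93
side rgb [208. 190.  68.] c [-362.8    3.9] [ 91.  122.2] ang 9.25
```

```bash
python3 -c "
from m import *
to((-150,-110,82),(-150,-110,190),(-235,-60,190))"
```

```text
t 12.18 tcp_h [-146.2  -76. ] z 82.0 tooly_deg -18.89 tz [-0.067 -0.029 -0.997] F [-0.  -0.5  2.4] w -0.0
(-150, -110, 82) [-0.226, -0.026, 0.012]
(-150, -110, 190) [-0.262, -0.064, -0.706]
(-235, -60, 190) [0.074, -0.63, -0.692]
```

Request:
{"fn": "carry_out", "kwargs": {
  "deltas": [
    [-0.226, -0.026, 0.012, 0, -1],
    [-0.226, -0.026, 0.012, 0, -1],
    [-0.262, -0.064, -0.4, 0, -1],
    [-0.262, -0.064, -0.7, 0, -1],
    [-0.09, -0.35, -0.7, -0.34, -1],
    [0.074, -0.63, -0.692, -0.68, -1],
    [0.074, -0.63, -0.692, -1, -1]
  ]
}}

```text
clock: 13.05
position: [0.4362, -0.0185, 0.1902]
ee_rot: [0.63, 0.775, -0.032, -0.017]
ft_force: [-0.5, -0.0, 1.0]
grip_width: -0.001
grasp_force: 0.0
```

Request:
{"fn": "carry_out", "kwargs": {
  "deltas": [
    [0, 0, 0, -0.34, -0.5],
    [0, 0, 0, -0.68, 0.5],
    [0, 0, 0, -1, 1]
  ]
}}

```text
clock: 13.42
position: [0.4377, -0.021, 0.1899]
ee_rot: [0.41, 0.911, -0.027, -0.025]
ft_force: [0.4, -0.5, 0.5]
grip_width: 0.635
grasp_force: 0.0
```

Request:
{"fn": "carry_out", "kwargs": {
  "deltas": [
    [0, 0, 0, -0.34, 1],
    [0, 0, 0, -0.68, 1],
    [0, 0, 0, -1, 1],
    [0, 0, 0, -1, 1]
  ]
}}

```text
clock: 13.92
position: [0.4377, -0.0212, 0.19]
ee_rot: [0.164, 0.986, -0.02, -0.031]
ft_force: [0.2, -0.3, -0.1]
grip_width: 1.002
grasp_force: 0.0
```

```bash
python3 -c "
from m import *
to((-240,0,190),(-240,0,82),(-210,0,82),(-164,0,82))
tops();tops('side')
print(np.round(manip.get_obs()['joint_pos'],2))"
```

```text
t 13.93 tcp_h [-235.2  -59.5] z 190.0 tooly_deg 71.23 tz [-0.067 -0.029 -0.997] F [ 0.2 -0.3 -0.1] w 1.0
(-240, 0, 190) [0.031, 0.396, -0.018]
(-240, 0, 82) [-0.007, 0.431, 0.7]
(-210, 0, 82) [-0.207, 0.431, 0.689]
(-164, 0, 82) [-0.513, 0.429, 0.673]
scene rgb [203. 200. 190.] c [-145.3   -1.3] [ 92.1 120.6] ang 0.73
scene rgb [187. 165.  48.] c [-296.2   10.1] [215.1 124.2] ang 3.97
scene rgb [ 38. 159. 151.] c [ 105.6 -199.1] [ 90. 122.] ang 59.69
scene rgb [ 46. 161. 152.] c [-240.6  181.6] [ 90.4 121.9] ang 81.71
side rgb [ 62. 158. 151.] c [ 103.6 -199.2] [ 94.9 119.2] ang 60.15
side rgb [205. 186.  66.] c [-364.     3.5] [ 89.3 122.3] ang 9.93
side rgb [ 70. 155. 145.] c [-258.1  181.2] [90.4 83.5] ang 80.96
side rgb [195. 194. 187.] c [-151.3   -3.6] [120.2  89. ] ang 89.61
[ 0.22  0.03 -0.3   1.95  0.04  1.23  1.15]
```

Request:
{"fn": "carry_out", "kwargs": {
  "deltas": [
    [0.031, 0.396, -0.018, 0, 1],
    [0.031, 0.396, -0.018, 0, 1],
    [0.012, 0.414, 0.35, 0, 1],
    [-0.007, 0.431, 0.7, 0, 1],
    [-0.007, 0.431, 0.7, 0, 1],
    [-0.15, 0.431, 0.692, 0, 1],
    [-0.225, 0.431, 0.688, 0, 1],
    [-0.26, 0.431, 0.686, 0, 1],
    [-0.29, 0.43, 0.685, 0, 1],
    [-0.32, 0.43, 0.683, 0, 1],
    [-0.35, 0.43, 0.682, 0, 1],
    [-0.38, 0.43, 0.68, 0, 1],
    [-0.41, 0.43, 0.679, 0, 1],
    [-0.435, 0.43, 0.677, 0, 1],
    [-0.46, 0.43, 0.676, 0, 1]
  ]
}}

```text
clock: 16.0
position: [0.5175, 0.0142, 0.0843]
ee_rot: [0.164, 0.986, -0.02, -0.03]
ft_force: [-5.3, 2.5, 9.5]
grip_width: 1.001
grasp_force: 0.0
```

```bash
python3 -c "
from m import *
to((-168,-2,82),(-165,-2,82));print(hf(manip.get_obs()['ft_force'][:2]*1+HO)/1000)
tops();c=tops('side');d=camera('scene')
a=cv2.resize(c['img'][100:300,180:400],None,fx=1.8,fy=1.8);b=cv2.resize(d['img'][120:320,180:400],None,fx=1.8,fy=1.8)
cv2.imwrite('pics/p3.png',np.hstack([a,b])[:,:,::-1])"
```

```text
t 16.0 tcp_h [-1.713e+02 -1.000e-01] z 84.3 tooly_deg 71.23 tz [-0.065 -0.029 -0.997] F [-5.3  2.5  9.5] w 1.0
(-168, -2, 82) [-0.023, -0.012, 0.015]
(-165, -2, 82) [-0.043, -0.012, 0.014]
[[-5.83595741  0.66676085]]
scene rgb [ 38. 158. 150.] c [ 107.4 -198. ] [ 87.5 119.7] ang 59.23
scene rgb [185. 161.  31.] c [-351.7  -32.1] [90.4 46.7] ang 3.87
scene rgb [ 43. 159. 151.] c [-240.2  180.6] [ 89.8 122.8] ang 83.11
scene rgb [203. 200. 190.] c [-109.8   -1.6] [ 93.2 119.4] ang 0.65
side rgb [ 68. 159. 150.] c [-243.3  179.5] [ 91.9 116.7] ang 81.23
side rgb [204. 185.  65.] c [-363.4    4. ] [ 89.1 120.8] ang 9.43
side rgb [ 62. 160. 153.] c [ 102.2 -202. ] [ 92.9 118.7] ang 59.88
side rgb [197. 196. 189.] c [-111.1   -1.3] [122.8  85.3] ang 88.29
```

View pics/p3.png

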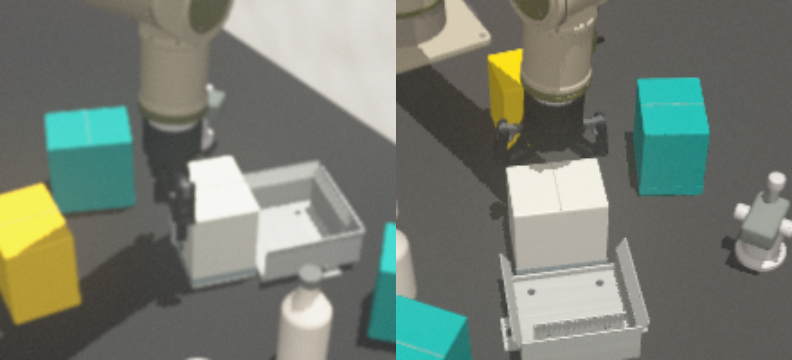

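Scene crop: the white carton, foot at about (555,268), is square against the lip, measured at (-110.5,-1.5) mm in the holder frame with yaw near 0. Next I back off, rise and push high.

```bash
python3 -c "
from m import *
to((-178,-1,84),(-178,-1,120),(-168,-1,120),(-128,-1,124),(-88,-1,132))"
```

```text
t 16.25 tcp_h [-1.709e+02 -1.000e-01] z 84.3 tooly_deg 71.21 tz [-0.064 -0.029 -0.998] F [-2.1  0.8  6.8] w 1.0
(-178, -1, 84) [0.047, -0.006, 0.005]
(-178, -1, 120) [0.06, -0.017, -0.234]
(-168, -1, 120) [-0.007, -0.018, -0.238]
(-128, -1, 124) [-0.272, -0.02, -0.278]
(-88, -1, 132) [-0.535, -0.023, -0.345]
```

Request:
{"fn": "carry_out", "kwargs": {
  "deltas": [
    [0.05, -0.006, -0.02, 0, 1],
    [0.06, -0.017, -0.234, 0, 1],
    [0.06, -0.017, -0.234, 0, 1],
    [0.02, -0.018, -0.236, 0, 1],
    [0, -0.018, -0.238, 0, 1],
    [-0.025, -0.018, -0.24, 0, 1],
    [-0.05, -0.018, -0.243, 0, 1],
    [-0.075, -0.018, -0.247, 0, 1],
    [-0.1, -0.018, -0.25, 0, 1],
    [-0.125, -0.019, -0.254, 0, 1],
    [-0.15, -0.019, -0.258, 0, 1]
  ]
}}

```text
clock: 17.62
position: [0.5402, 0.0051, 0.1199]
ee_rot: [0.163, 0.986, -0.02, -0.03]
ft_force: [-3.2, 1.6, 4.2]
grip_width: 0.996
grasp_force: 2.4
```

```bash
python3 -c "
from m import *
to((-128,-1,124),(-88,-1,132));print(hf(manip.get_obs()['ft_force'][:2]*1+HO)/1000)
c=camera('side');d=camera('scene')
a=cv2.resize(c['img'][100:300,180:400],None,fx=1.8,fy=1.8);b=cv2.resize(d['img'][120:320,180:400],None,fx=1.8,fy=1.8)
cv2.imwrite('pics/p4.png',np.hstack([a,b])[:,:,::-1])"
```

```text
t 17.62 tcp_h [-146.8   -1.3] z 119.9 tooly_deg 71.25 tz [-0.066 -0.029 -0.997] F [-3.2  1.6  4.2] w 1.0
(-128, -1, 124) [-0.124, 0.0, -0.034]
(-88, -1, 132) [-0.387, -0.004, -0.102]
[[-3.57883109  0.48821881]]
```

View pics/p4.png

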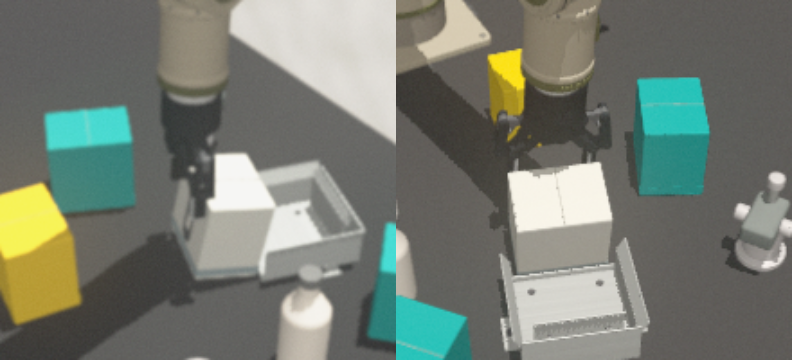

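The side crop shows the carton tipping over the lip at (235,215), with its slot side towards the hand. Force is about 5 N, so I continue.

Request:
{"fn": "carry_out", "kwargs": {
  "deltas": [
    [-0.025, 0, -0.007, 0, 1],
    [-0.05, 0, -0.015, 0, 1],
    [-0.075, 0, -0.022, 0, 1],
    [-0.1, 0, -0.03, 0, 1],
    [-0.125, 0, -0.037, 0, 1],
    [-0.15, 0, -0.044, 0, 1],
    [-0.175, -0.001, -0.05, 0, 1],
    [-0.2, -0.001, -0.056, 0, 1],
    [-0.225, -0.002, -0.063, 0, 1],
    [-0.25, -0.002, -0.07, 0, 1]
  ]
}}

```text
clock: 18.98
position: [0.5763, -0.0074, 0.1282]
ee_rot: [0.164, 0.986, -0.02, -0.03]
ft_force: [-0.6, 0.5, 2.2]
grip_width: 1.002
grasp_force: 1.3
```

```bash
python3 -c "
from m import *
to((-80,-1,136),(-110,-1,160));print(hf(manip.get_obs()['ft_force'][:2]*1+HO)/1000)
for n in ['side','scene']:
  c=camera(n);W=pts(c)
  for b in outline_of('carton',c)[:4]:
    m=b['region'];s=c['img'][m].mean(0)
    if s[2]>170: P=W[m];P=P[~np.isnan(P[:,0])];print(n,s.round(),'z',np.round(np.percentile(P[:,2],[2,50,98]),3),'x',np.percentile(hf(P)[:,0],[2,98]).round(),'y',np.percentile(hf(P)[:,1],[2,98]).round())"
```

```text
t 18.98 tcp_h [-108.7   -1.4] z 128.2 tooly_deg 71.23 tz [-0.066 -0.029 -0.997] F [-0.6  0.5  2.2] w 1.0
(-80, -1, 136) [-0.188, -0.001, -0.062]
(-110, -1, 160) [0.02, -0.008, -0.211]
[[-0.69413739  0.30834559]]
scene [236. 233. 222.] z [0.025 0.12  0.149] x [-78.  -6.] y [-61.  56.]
```

Near balance; I'll continue gently.

Request:
{"fn": "carry_out", "kwargs": {
  "deltas": [
    [-0.025, 0, -0.01, 0, 1],
    [-0.05, 0, -0.02, 0, 1],
    [-0.075, 0, -0.03, 0, 1],
    [-0.1, 0, -0.04, 0, 1],
    [-0.125, 0, -0.05, 0, 1],
    [-0.15, 0, -0.06, 0, 1],
    [-0.15, 0, -0.06, 0, 1]
  ]
}}

```text
clock: 20.05
position: [0.5981, -0.0143, 0.1361]
ee_rot: [0.164, 0.986, -0.02, -0.03]
ft_force: [0.7, 0.1, -0.1]
grip_width: 1.004
grasp_force: 0.0
```

```bash
cat > s.py <<'E'
from m import *
def state():
  print('Fh',np.round(hf(manip.get_obs()['ft_force'][:2]*1+HO)/1000,1))
  for n in ['side','scene']:
    c=camera(n);W=pts(c)
    for b in outline_of('carton',c)[:5]:
      m=b['region'];s=c['img'][m].mean(0)
      if s[2]>140 and s[0]>140:
        P=W[m];P=P[~np.isnan(P[:,0])];H=np.c_[hf(P),P[:,2]*1000]
        print(n,s.round(),'z',np.round(np.percentile(H[:,2],[2,50,98])),'x',np.percentile(H[:,0],[2,98]).round(),'y',np.percentile(H[:,1],[2,98]).round())
        T=H[(H[:,2]>85)&(abs(H[:,1])<55)]
        if len(T)>200:
          for _ in range(3):
            A=np.c_[T[:,:2],np.ones(len(T))];k=np.linalg.lstsq(A,T[:,2],rcond=None)[0];T=T[abs(A@k-T[:,2])<3]
          print('  top plane slope x,y',np.round(k[:2],3),'z at 0',round(k[2],1),'x',np.percentile(T[:,0],[1,99]).round(1),'y',np.percentile(T[:,1],[1,99]).round(1)); r=cv2.minAreaRect(T[:,:2].astype(np.float32));print('  ',np.round(r[0],1),np.round(r[1],1),round(r[2],1))
E
python3 -c "
from s import *
to((-120,-1,185));state()"
```

```text
t 20.05 tcp_h [-85.8  -0.8] z 136.1 tooly_deg 71.23 tz [-0.066 -0.029 -0.997] F [ 0.7  0.1 -0.1] w 1.0
(-120, -1, 185) [0.245, -0.016, -0.313]
Fh [[0.7 0.3]]
side [178. 178. 170.] z [ 19.  91. 134.] x [-126.   -3.] y [-62.  52.]
  top plane slope x,y [ 0.516 -0.003] z at 0 147.1 x [-120.5  -23.5] y [-54.   51.7]
   [-73.5   0. ] [102.1 109.7] 0.2
scene [197. 195. 185.] z [ 12.  96. 109.] x [-92.  24.] y [-61.  57.]
  top plane slope x,y [-0.132  0.001] z at 0 95.8 x [-93.6  23.5] y [-53.9  53.7]
   [-35.2  -0. ] [121.7 109.9] 0.0
```

The tip-over worked: the top slopes 7.5°, with the tail on the lip at x about -94 mm. Now I go behind the tail.

Request:
{"fn": "carry_out", "kwargs": {
  "deltas": [
    [0.1, -0.01, -0.2, 0, 1],
    [0.245, -0.016, -0.313, 0, 1],
    [0.4, -0.016, -0.313, 0, 1],
    [0.4, -0.016, -0.313, 0, 1]
  ]
}}

```text
clock: 20.75
position: [0.5427, 0.005, 0.1867]
ee_rot: [0.163, 0.986, -0.02, -0.03]
ft_force: [1.2, -0.5, -0.4]
grip_width: 1.001
grasp_force: 0.0
```

```bash
python3 -c "
from s import *
to((-140,-1,84),(-120,-1,84),(-90,-1,84),(-70,-1,84));state()
c=camera('side');d=camera('scene')
a=cv2.resize(c['img'][100:300,180:400],None,fx=1.8,fy=1.8);b=cv2.resize(d['img'][120:320,180:400],None,fx=1.8,fy=1.8)
cv2.imwrite('pics/p5.png',np.hstack([a,b])[:,:,::-1])"
```

```text
t 20.75 tcp_h [-144.5   -0.6] z 186.7 tooly_deg 71.3 tz [-0.066 -0.029 -0.997] F [ 1.2 -0.5 -0.4] w 1.0
(-140, -1, 84) [-0.066, 0.031, 0.681]
(-120, -1, 84) [-0.199, 0.03, 0.674]
(-90, -1, 84) [-0.399, 0.029, 0.664]
(-70, -1, 84) [-0.532, 0.028, 0.657]
Fh [[ 1.3 -0.1]]
side [198. 197. 191.] z [ 21.  93. 106.] x [-97.  27.] y [-62.  56.]
  top plane slope x,y [-0.095 -0.001] z at 0 96.0 x [-88.5  28.5] y [-53.6  53.4]
   [-30.1  -0.3] [109.1 120.7] 89.5
side [152. 153. 147.] z [12. 59. 75.] x [36. 64.] y [-59.  51.]
scene [206. 203. 194.] z [ 25.  97. 107.] x [-84.  31.] y [-61.  56.]
  top plane slope x,y [-0.112 -0.002] z at 0 96.6 x [-85.7  31.5] y [-53.8  53.7]
   [-26.7   0. ] [122.2 109.9] 0.1
```

View pics/p5.png

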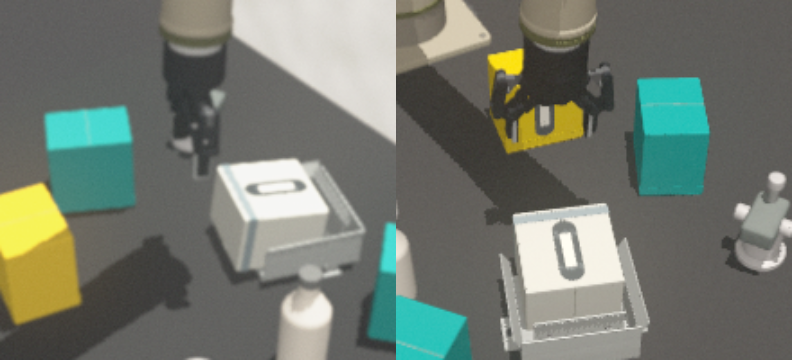

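In the scene crop the slot faces up at (570,250), the tail rides on the lip and the carton is centred between the cheeks. Now I push it in.

Request:
{"fn": "carry_out", "kwargs": {
  "deltas": [
    [-0.06, 0.02, 0.4, 0, 1],
    [-0.066, 0.031, 0.68, 0, 1],
    [-0.066, 0.031, 0.68, 0, 1],
    [-0.199, 0.03, 0.674, 0, 1],
    [-0.225, 0.03, 0.673, 0, 1],
    [-0.25, 0.03, 0.671, 0, 1],
    [-0.275, 0.03, 0.67, 0, 1],
    [-0.3, 0.03, 0.669, 0, 1],
    [-0.325, 0.03, 0.668, 0, 1],
    [-0.35, 0.029, 0.667, 0, 1],
    [-0.375, 0.029, 0.665, 0, 1],
    [-0.4, 0.029, 0.664, 0, 1],
    [-0.425, 0.029, 0.663, 0, 1]
  ]
}}

```text
clock: 22.68
position: [0.5987, -0.0151, 0.0833]
ee_rot: [0.164, 0.986, -0.02, -0.03]
ft_force: [-0.6, 0.6, -0.9]
grip_width: 0.999
grasp_force: 0.8
```

```bash
python3 -c "
from s import *
to((-80,-1,84),(-76,-1,84),(-72,-1,84),(-70,-1,70));state()"
```

```text
t 22.68 tcp_h [-85.   -1.4] z 83.3 tooly_deg 71.24 tz [-0.067 -0.029 -0.997] F [-0.6  0.6 -0.9] w 1.0
(-80, -1, 84) [-0.033, 0.002, -0.007]
(-76, -1, 84) [-0.06, 0.002, -0.008]
(-72, -1, 84) [-0.086, 0.002, -0.01]
(-70, -1, 70) [-0.105, 0.007, 0.083]
Fh [[-0.7  0.4]]
scene [208. 206. 196.] z [ 46.  97. 105.] x [-67.  47.] y [-61.  55.]
  top plane slope x,y [-0.098 -0.   ] z at 0 97.5 x [-69.4  46.9] y [-53.9  53.8]
   [-11.2   0.1] [109.9 120.6] 89.8
```

Request:
{"fn": "carry_out", "kwargs": {
  "deltas": [
    [-0.02, 0.002, -0.002, 0, 1],
    [-0.04, 0.002, -0.003, 0, 1],
    [-0.06, 0.002, -0.004, 0, 1],
    [-0.075, 0.002, -0.005, 0, 1],
    [-0.09, 0.002, -0.006, 0, 1]
  ]
}}

```text
clock: 23.5
position: [0.6112, -0.0191, 0.0833]
ee_rot: [0.163, 0.986, -0.02, -0.031]
ft_force: [-6.6, 1.2, 0.8]
grip_width: 1.002
grasp_force: 2.7
```

```bash
python3 -c "
from s import *
to((-68,-1,83),(-64,-1,83));state()"
```

```text
t 23.5 tcp_h [-71.9  -1.1] z 83.3 tooly_deg 71.25 tz [-0.067 -0.029 -0.997] F [-6.6  1.2  0.8] w 1.0
(-68, -1, 83) [-0.026, 0.0, 0.001]
(-64, -1, 83) [-0.053, 0.0, -0.001]
Fh [[-6.7 -1. ]]
side [201. 200. 194.] z [ 20.  92. 102.] x [-68.  55.] y [-62.  54.]
  top plane slope x,y [-0.085  0.003] z at 0 97.5 x [-46.4  56.6] y [-54.1  53.5]
   [-0.  0.] [117.  109.6] 0.4
scene [211. 208. 198.] z [ 47.  97. 104.] x [-56.  60.] y [-61.  56.]
  top plane slope x,y [-0.087  0.   ] z at 0 98.1 x [-58.   58.8] y [-53.9  53.8]
   [ 1.1 -0. ] [123.7 109.8] 0.1
```

Request:
{"fn": "carry_out", "kwargs": {
  "deltas": [
    [-0.013, 0, 0, 0, 1],
    [-0.026, 0, 0, 0, 1],
    [-0.04, 0, 0, 0, 1],
    [-0.04, 0, 0.02, 0, 1],
    [-0.04, 0, 0.04, 0, 1],
    [-0.04, 0, 0.06, 0, 1],
    [-0.04, 0, 0.08, 0, 1],
    [-0.04, 0, 0.08, 0, 1]
  ]
}}

```text
clock: 24.7
position: [0.6155, -0.0206, 0.0712]
ee_rot: [0.163, 0.986, -0.02, -0.031]
ft_force: [-8.6, 2.6, 2.8]
grip_width: 1.0
grasp_force: 0.7
```

```bash
python3 -c "
from s import *
to((-68,-1,83),(-64,-1,83));state()"
```

```text
t 24.7 tcp_h [-67.3  -1. ] z 71.2 tooly_deg 71.31 tz [-0.068 -0.029 -0.997] F [-8.6  2.6  2.8] w 1.0
(-68, -1, 83) [0.009, -0.004, -0.078]
(-64, -1, 83) [-0.018, -0.004, -0.079]
Fh [[-9.  -0.3]]
side [205. 205. 199.] z [ 25.  93. 101.] x [-62.  60.] y [-62.  53.]
  top plane slope x,y [-0.075  0.001] z at 0 97.7 x [-35.8  61.7] y [-54.3  53.6]
   [10.  0.] [109.8 107.1] 90.0
scene [211. 209. 199.] z [ 56.  97. 104.] x [-50.  65.] y [-61.  56.]
  top plane slope x,y [-0.08   0.001] z at 0 98.4 x [-52.1  65. ] y [-53.8  53.8]
   [6.9 0.1] [123.6 109.9] 0.2
```

Request:
{"fn": "carry_out", "kwargs": {
  "deltas": [
    [-0.01, 0, -0.02, 0, 1],
    [-0.02, 0, -0.01, 0, 1],
    [-0.025, 0, 0.01, 0, 1],
    [-0.025, 0, 0.03, 0, 1],
    [-0.025, 0, 0.05, 0, 1],
    [-0.025, 0, 0.05, 0, 1]
  ]
}}

```text
clock: 25.65
position: [0.618, -0.0212, 0.0631]
ee_rot: [0.162, 0.986, -0.019, -0.032]
ft_force: [-8.3, 4.8, 1.8]
grip_width: 0.999
grasp_force: 0.0
```

```bash
python3 -c "
from s import *
to((-68,-1,83),(-64,-1,83));state()"
```

```text
t 25.65 tcp_h [-64.8  -0.8] z 63.1 tooly_deg 71.38 tz [-0.069 -0.028 -0.997] F [-8.3  4.8  1.8] w 1.0
(-68, -1, 83) [0.029, -0.008, -0.131]
(-64, -1, 83) [0.002, -0.008, -0.133]
Fh [[-9.4  1.9]]
side [209. 209. 202.] z [23. 91. 96.] x [-54.  64.] y [-62.  52.]
  top plane slope x,y [-0.006  0.   ] z at 0 93.4 x [-33.4  64.4] y [-54.1  53. ]
   [13.2  0. ] [110.5 106.4] 89.5
scene [209. 207. 197.] z [58. 94. 97.] x [-48.  68.] y [-61.  55.]
  top plane slope x,y [-0.014  0.001] z at 0 94.2 x [-49.9  67.7] y [-53.8  54.1]
   [9.3 0. ] [109.9 122.3] 89.8
```

The carton has dropped flat. I'll retract straight back slowly, then lift away.

Request:
{"fn": "carry_out", "kwargs": {
  "deltas": [
    [0.02, 0, 0.003, 0, 1],
    [0.045, 0, 0.006, 0, 1],
    [0.07, 0, 0.008, 0, 1],
    [0.1, 0, 0.008, 0, 1],
    [0.2, 0, 0.008, 0, 1],
    [0.4, 0, 0, 0, 1],
    [0.45, 0, -0.4, 0, 1],
    [0.45, 0, -0.9, 0, 1],
    [0.45, 0, -0.9, 0, 1],
    [0.45, 0, -0.9, 0, 1]
  ]
}}

```text
clock: 27.1
position: [0.5651, 0.0027, 0.2025]
ee_rot: [0.164, 0.986, -0.02, -0.029]
ft_force: [-0.2, 0.1, -0.6]
grip_width: 1.001
grasp_force: 0.0
```

```bash
python3 -c "
from s import *
tcp();state();tops()
c=camera('side');d=camera('scene')
for q in ['bottle','dishes','joystick']: print(q,[np.round(b['position'],3) for b in boxes_of(q,c)[:2]])
a=cv2.resize(c['img'][100:300,180:400],None,fx=1.8,fy=1.8);b=cv2.resize(d['img'][120:320,180:400],None,fx=1.8,fy=1.8)
cv2.imwrite('pics/p6.png',np.hstack([a,b])[:,:,::-1])"
```

```text
t 27.1 tcp_h [-122.6    4.5] z 202.5 tooly_deg 71.2 tz [-0.064 -0.029 -0.998] F [-0.2  0.1 -0.6] w 1.0
Fh [[-0.2 -0. ]]
side [205. 205. 199.] z [19. 91. 96.] x [-62.  56.] y [-62.  56.]
  top plane slope x,y [0.002 0.002] z at 0 93.0 x [-61.1  56.4] y [-54.1  53.8]
   [-2.2  0. ] [121.5 109.8] 0.1
scene [211. 209. 199.] z [26. 93. 97.] x [-58.  61.] y [-61.  56.]
  top plane slope x,y [-0.006  0.001] z at 0 93.8 x [-58.2  59.6] y [-53.9  53.8]
   [ 0.8 -0. ] [109.7 123.9] 89.9
scene rgb [181. 160.  39.] c [-359.8  -31.3] [55.6 87. ] ang 82.72
scene rgb [ 38. 159. 150.] c [ 107.5 -199. ] [ 89.2 117.7] ang 59.04
few 0
scene rgb [ 39. 160. 152.] c [-240.2  180.8] [ 88.8 120.3] ang 81.49
bottle [array([ 0.532, -0.242,  0.084])]
dishes [array([ 0.404, -0.209,  0.041]), array([0.69 , 0.223, 0.027])]
joystick [array([0.69 , 0.221, 0.027]), array([ 0.665, -0.108,  0.029])]
```

View pics/p6.png

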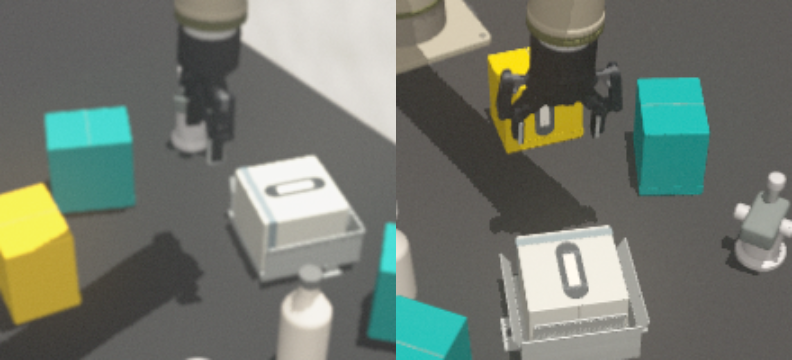

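The crops show the carton flat in the holder with its slot up at scene (570,270). Its centre is at about 0 mm, its top is 93 mm above the bench, and the bystanders have not moved.

```bash
python3 -c "
from h import *
print(ticket.hand_in())"
```

```text
the job is handed in; nothing more can be done
None
```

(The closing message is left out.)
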